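# Hold the design-card clip open around the card's edge

## Robot

A 6-joint arm with a two-finger parallel gripper is mounted at the origin on the work surface. World frame = base frame: x ahead of the robot, y to its left, z up, the work surface at z = 0. Lengths are in m, angles in degrees, forces in N, time in s.
With the tool pointing down it reaches from about 0.325 to 0.85 m from the base axis. Payload 15.5 kg.
Tool frame: the origin (TCP) lies at the centre of the arm's flange, where the gripper is bolted on; the fingertips stand 191 mm ahead of it and the grasp point (between the pads) lies 172 mm ahead of it; z points along the fingers, y is the direction in which the jaws open and shut (so a half turn about z gives the same grasp; the last joint's range is limited). The gripper opens to 91 mm and grips with 3 to 60 N. Pads are 32 mm wide; open, the fingers measure 118 mm over their backs; the gripper's body (76 mm by 178 mm) begins 60 mm behind the grasp point.
Start: joints at [-77.321, 28.281, 77.091, -0, 74.628, -5.472], TCP at [0.195, -0.594, 0.405] pointing down, gripper open.
Joint ranges: [-166.48, 166.48], [-47.26, 123.95], [12.59, 153.08], [-70.14, 250.14], [6.76, 159.57], [-176.63, 176.63]. Speed limits (degrees/s): [108.29, 108.29, 147.25, 172.46, 172.46, 172.46].

## Interface

Orientations are given as a 3x3 rotation matrix whose columns are the frame's x, y, z axes.
In Python, from workcell import r, viewer, order, models gives the robot as it stands.
- The arm moves only by the tool arm_command, never from a script. Its arguments are lists of equal length, an entry for each row: "claw": the opening, from -1 (shut) to 1 (fully open); "delta_pos": the shift along the world's x, y, z in mm, a list of three; "yaw": the turn about the world's z in degrees. In form: {"claw": [claw, ...], "delta_pos": [[dx, dy, dz], ...], "yaw": [yaw, ...]}. A call has 1 to 12 rows; each row is the pose to reach, as a shift and turn from the pose commanded when the call began; what a row does not reach only later rows make up. A row lasts 1/12 s, in which the tool goes at most 41.7 mm and 7.16 degrees, less where a joint would pass 70% of its speed; a pose out of reach is approached as far as the arm can. A call with a gripper value outside its range is refused whole. The fingers move at their own pace and stop on an object; the grip force is fixed at half the most. Time passes only in rows, so rows that repeat a pose let the fingers close. It gives the time, the measured TCP pose, the force and the opening at its end, in the units of the state.
- r.get_state(): the state, without advancing time (a new reading comes with each control period).
- viewer.snapshot(name): name is "side" or "top"; returns the picture (480x640x3 uint8, blue, green, red); there is no depth.
- viewer.calibration(name): a dict with "K" (3x3 intrinsics, pixels), "k1" (the pictures are not rectified: a ray, as slopes to the right and down, at radius r is drawn at 1 + k1 r^2 times it, then the intrinsics apply), "world_from_camera" (4x4, takes a point from camera to world coordinates). Camera axes: x right, y up, looking along -z (the intrinsics and any distortion apply to the point x, -y, -z); pixel columns grow to the right and rows downward; lengths in m; the calibration is good to about 2 mm. A picture is of the moment at which its call begins. calibration takes no time and is no camera call.
- order.sign_off(): hands the job in, once; it reports no verdict.
Trained networks look in the newest picture that a camera, given by its name, has taken for a name from the list of things; names that differ only in an ending like _2 or _b are one class to them, and where a whole thing is asked for, a point or a joint stands for the part that bears it (a point fixed in the world has none). Each returns a list of dicts, best first, with "conf" (0 to 1); they miss things now and then, are a little off and sometimes report something else, mostly with a low value. They report only what shows in the picture. A call takes as long as a camera call. They do not tell look-alikes from the thing itself.
- models.find_in(camera, name): "box" ([left, top, width, height] in pixels, round what is visible of it).
The state is a dict: "time": time; "q": joint angles; "qd": joint speeds; "joint_efforts": joint torques, N m; "eef_pos": TCP position; "tool_rot": TCP orientation; "ft_force": force on the tool from outside, world axes, zero at the start; "wrist_torque": the same for the moment, N m; "grip_width": opening from 0.0 (shut) to 1.0 (fully open).
Only numpy, scipy, OpenCV 4.12 (cv2) and the standard library are available. Lean on these libraries where they do the work, as an engineer would, in place of code of your own. Each camera call takes 0.05 s, during which the arm holds its last target.

## Task

At the practice table, loosen the orange clamp knob (turn it anticlockwise as far as it goes) to free the sliding carriage, then squeeze the two upright posts of the pink spring clip together so that its jaws gape, and slide the open clip along its rail until the edge of the white design card stands about half way into the mouth, between the jaws and clear of them. Finish while holding: keep the clip squeezed wide open around the card edge, with nothing let go. Do not push the card, and leave the banana, the bottle and the cup where they are.

Things in the scene. Friction and masses are not known exactly. Their poses are not given: they have to be found in the camera images.
- holder: Fixed card clamp, an aluminium base plate 262 x 80 x 8 mm with a rail. Origin on the table below the knob axis; z up; its x axis is the direction in which the carriage slides, towards the card (the plate runs from x = -32 to +230 mm); y is to the left looking along x. The tops of everything on it lie below 91 mm.
- knob_grip (a point): Centre of the knob's bar grip, on the vertical knob axis, 75 mm above the table. The bar is orange, 42 mm long, 12 mm thick, from 60 to 90 mm above the table, standing on a disc of 42 mm diameter whose top is 60 mm above the table. At joint knob = 0 the bar lies along the holder's x. A white line marks one half of the bar's top.
- knob (a joint): Clamp knob angle (rad), 0 = tight, growing anticlockwise seen from above to the stop at 1.4 = loose. It starts near tight and stays where it is left (friction 0.05 N m). Turning it lifts a lock pin: the carriage is blocked while the knob is below about 1.0 and free above.
- carriage (a joint): Position (m) of the sliding carriage along the holder's x: 0 = parked (the start), stop at 0.100. Once freed it resists with about 2 N of friction and stays where it is left.
- clip: Pink spring clip on the carriage, with its two levers. Origin on its pivot axis, 36 mm above the table, 128 mm ahead of the knob axis (holder's x) at carriage = 0; axes as the holder's: x points out of the mouth towards the card. The levers carry the upright posts behind the pivot and the jaws in front of it.
- clip_posts (a point): Midway between the two posts when closed, 38 mm behind the pivot, 76 mm above the table: a good height to grip. Rides on the carriage; axes as the holder's. Posts: upright, 12 mm diameter, from 39 to 89 mm above the table (lever arms below 51 mm); closed at y = +21 and -21 mm (54 mm over the outsides), fully squeezed about 5 mm further back at y = +6 and -6 mm (25 mm across).
- clip_mouth (a point): Midway between the jaw tips when closed, 42 mm ahead of the pivot, 52 mm above the table. Rides on the carriage (does not turn with the levers); axes as the holder's: x points out of the mouth. Jaws: two plates 42 mm long, 4 mm thick, from 37 to 67 mm above the table; the hub at the pivot (radius 6 mm) ends the mouth 36 mm behind the tips.
- lever_left (a joint): Opening angle (rad) of the lever on the +y side: 0 = shut, 0.36 = stop, fully open. Squeezing the posts opens it; the spring shuts it when let go. At each post the spring pushes back with 5 N shut and 10 N fully open. Both levers fully open, the tips gape about 30 mm.
- lever_right (a joint): The same for the lever on the -y side.
- card: White stiff card, 110 mm long, 100 mm high (28 to 128 mm above the table), 4 mm thick, upright on a loose weighted foot (about 0.7 kg, 85 x 85 x 14 mm, starting 45 mm behind the near edge). Origin on the table straight below the near edge (towards the clip); x runs along the card away from the clip, z up. In line with the clip to 2 mm; the gap from jaw tips to edge varies.
- card_edge (a point): Middle of the card's near edge, at the height of the clip's mouth, 52 mm above the table.
- banana: Practice banana, about 200 x 35 x 35 mm, lying on the table; leave alone. Origin on the table under its middle.
- bottle: Bottle with blue cap, 56 mm diameter, 130 mm high; leave alone. Origin at the centre of its underside.
- cup: Small blue cup, 50 mm diameter, 45 mm high; leave alone. Origin at the centre of its underside.
Mind the look-alikes: they are no part of the job. Of the things that look like the card, take the one that is farthest to the robot's right at the start.

How it is judged (in metres and radians):
On the way, in this order (a step that is already met when the one before it is completed fails the run):
1. the knob is turned loose (above 1.1 rad) while the carriage is still parked (value of joint knob above 1.1 rad and value of joint carriage below 0.01 m), for 0.1 s.
2. the clip is squeezed open by the fingers (both levers above 0.2 rad) before the card's edge enters its mouth (value of joint each of lever_left, lever_right above 0.2 rad and contact force between the fingers and clip above 2 N and x of card_edge in the frame of clip_mouth above 0 m), for 0.1 s.
At the end, for the whole second after the job is handed in: Fingers (over 2 N) hold both levers above 0.2 rad; knob above 1.0 rad; the card edge lies 8 to 34 mm inside the mouth (from the closed tips), within 8 mm of its middle, clip pressing it below 0.5 N; card upright (0.05 rad), still, within 8 mm of its start; carriage at rest (0.01 m/s) (value of joint each of lever_left, lever_right above 0.2 rad and contact force between the fingers and clip above 2 N and value of joint knob above 1 rad and x of card_edge in the frame of clip_mouth between -0.034 and -0.008 m and y of card_edge in the frame of clip_mouth between -0.008 and 0.008 m and contact force between clip and card below 0.5 N and distance of card from where it was at the start of the episode below 0.008 m and angle between card's own z axis and vertical below 0.05 rad and linear speed of card below 0.02 m/s and velocity of joint carriage between -0.01 and 0.01 m/s); the arm keeps its last pose, push and grip.
It fails at once if the card is pushed more than 12 mm or tipped (distance of card from where it was at the start of the episode above 0.012 m or angle between card's own z axis and vertical above 0.2 rad).
It fails at once if the banana, bottle or cup is disturbed (moved more than 25 mm) (distance of any of banana, bottle, cup from where it was at the start of the episode above 0.025 m).
It also fails if it takes over 51 s, if anything falls off the work surface, if the arm or the gripper's body presses on something with over 40 N, if the wrist force passes 120 N, or if a joint passes its speed limit or range.

## Working session

There is one attempt and no reset: what is moved stays moved. The work goes in short steps, Python scripts to look and compute and a tool call to move; the robot and the scene stay as the last step left them, time stands still between calls to the robot, and variables do not carry over. Pictures are saved under pics/ and viewed, and the job is handed in when it is done.

Besides the shell and the picture viewer there is one more tool, called after ">>>" by a JSON object that holds its "op" and its "data". arm_command: Moves the arm, as the interface text tells. Its arguments: {"type":"object","properties":{"claw":{"type":"array"},"delta_pos":{"type":"array"},"yaw":{"type":"array"}},"required":["claw","delta_pos","yaw"]}

```bash
mkdir -p pics; ls; python3 - <<'E'
from workcell import r, viewer, order, models
import cv2,json
for c in("side","top"):
    im=viewer.snapshot(c); cv2.imwrite(f"pics/{c}0.png",im)
    k=viewer.calibration(c); print(c,k)
    for n in("knob_grip","clip","card","clip_posts","holder","card_edge","clip_mouth","banana","bottle","cup"):
        print(n,[(d['box'],round(d['conf'],2)) for d in models.find_in(c,n)][:4])
s=r.get_state();print(s)
E
```

```text
pics
side {'K': array([[460.52505014,   0.        , 317.14712481],
       [  0.        , 460.52505014, 235.9487695 ],
       [  0.        ,   0.        ,   1.        ]]), 'k1': -0.09859229851436059, 'world_from_camera': array([[-0.98504877,  0.12638018, -0.11707674,  0.45066903],
       [-0.17222461, -0.73895718,  0.65136854,  0.5966655 ],
       [-0.00419462,  0.66179328,  0.74967464,  0.82312028],
       [ 0.        ,  0.        ,  0.        ,  1.        ]])}
knob_grip [([317.9, 183.1, 17.4, 23.1], 0.76)]
clip [([280.8, 206.4, 43.1, 44.8], 0.75)]
card [([227.5, 231.7, 52.5, 84.7], 0.93), ([167.4, 307.2, 72.4, 91.6], 0.9), ([278.5, 318.7, 67.0, 91.9], 0.84), ([384.8, 350.9, 57.6, 103.7], 0.64)]
clip_posts [([278.5, 207.1, 48.7, 42.3], 0.7), ([344.0, 224.3, 35.9, 64.6], 0.59)]
holder [([265.6, 186.9, 77.2, 94.1], 0.66)]
card_edge [([164.0, 306.4, 74.1, 94.4], 0.96), ([379.8, 363.9, 65.2, 90.8], 0.96), ([279.2, 316.5, 65.4, 92.4], 0.7), ([227.0, 232.5, 56.4, 82.6], 0.63)]
clip_mouth []
banana [([341.8, 224.5, 40.9, 67.2], 0.92), ([277.9, 208.0, 48.2, 38.1], 0.74)]
bottle [([314.1, 126
[... 1339 characters left out ...]
524406e-04,
        7.46288004e+01, -5.47096115e+00]), 'qd': array([-0.02036583,  0.00112637, -0.04205017, -0.00204674,  0.04659475,
       -0.0018899 ]), 'joint_efforts': array([-5.38252512e-03, -8.78721285e+01, -3.82253695e+01,  7.02490029e-02,
        4.41416935e-02,  1.37753207e-05]), 'eef_pos': array([ 0.19473887, -0.59387322,  0.40471474]), 'tool_rot': array([[ 9.50226216e-01,  3.11560809e-01,  7.02034327e-06],
       [ 3.11560809e-01, -9.50226216e-01,  4.14338356e-05],
       [ 1.95800735e-05, -3.71842530e-05, -9.99999999e-01]]), 'ft_force': array([ 0.03037943,  0.71910266, -0.02693293]), 'wrist_torque': array([ 0.02506135, -0.02489994, -0.05523547]), 'grip_width': 0.9988225470243199}
```

View pics/top0.png

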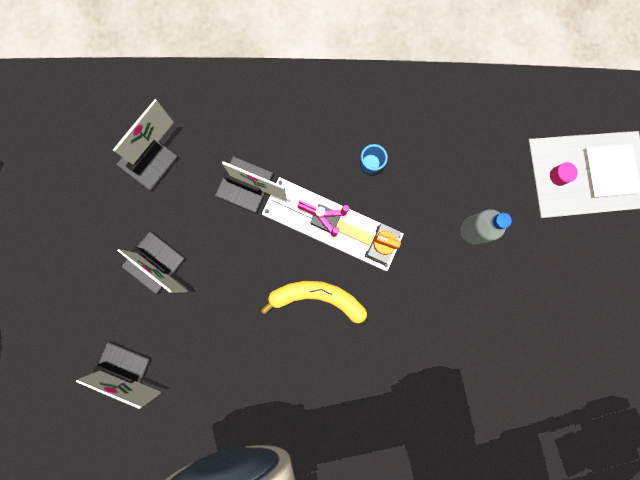

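View pics/side0.png

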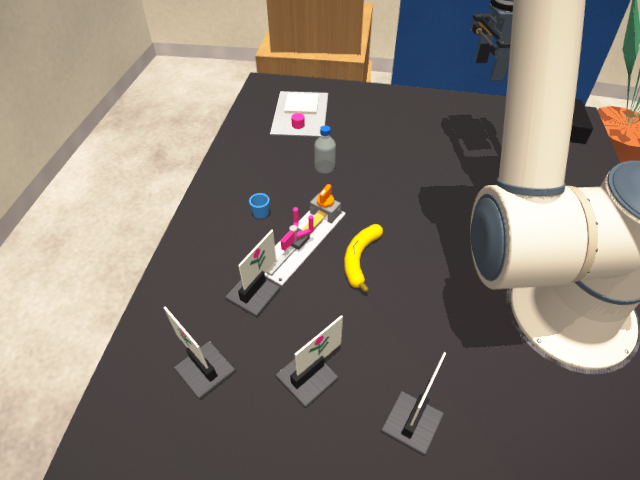

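```bash
python3 - <<'E'
import cv2
a=cv2.imread('pics/top0.png')[170:290,200:420];cv2.imwrite('pics/top0c.png',cv2.resize(a,None,fx=3.6,fy=3.6,interpolation=cv2.INTER_CUBIC))
a=cv2.imread('pics/side0.png')[170:320,210:390];cv2.imwrite('pics/side0c.png',cv2.resize(a,None,fx=4,fy=4,interpolation=cv2.INTER_CUBIC))
E
```

```text
(no output)
```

View pics/top0c.png

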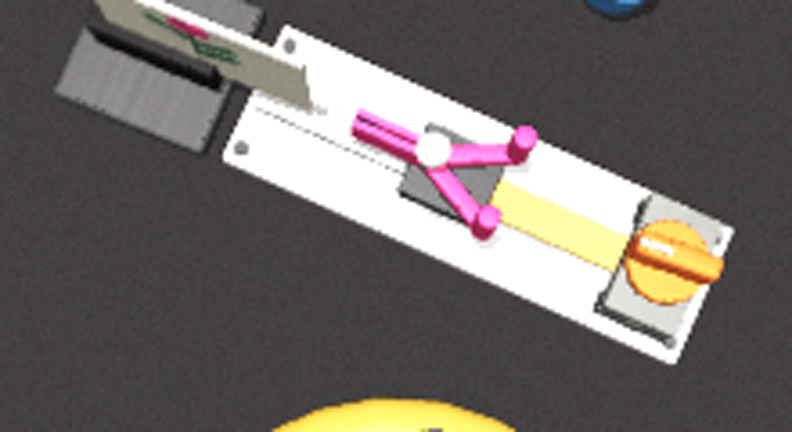

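View pics/side0c.png

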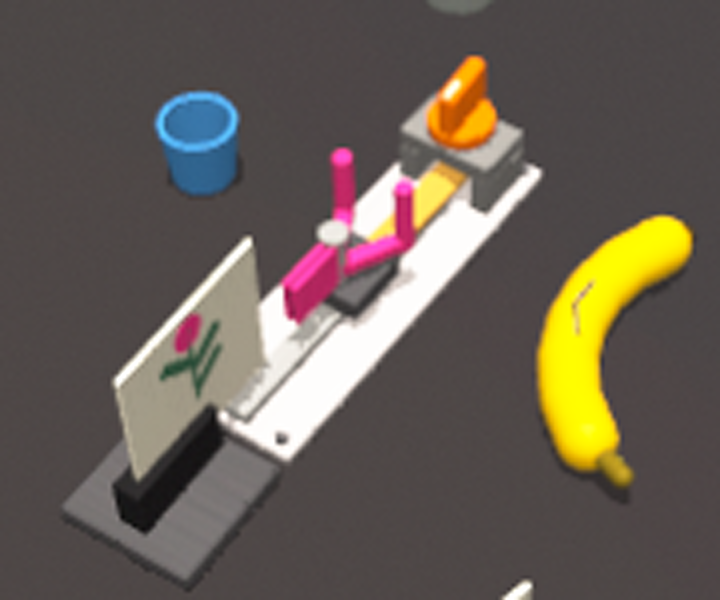

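```bash
cat > h.py <<'E'
import numpy as np, cv2
from workcell import r, viewer, order, models
CAL={c:viewer.calibration(c) for c in("side","top")}
def proj(c,P):
    k=CAL[c];T=np.linalg.inv(k['world_from_camera']);p=np.atleast_2d(P)@T[:3,:3].T+T[:3,3]
    s=np.c_[p[:,0]/-p[:,2],-p[:,1]/-p[:,2]];r2=(s**2).sum(1,keepdims=True);s=s*(1+k['k1']*r2)
    return s*[k['K'][0,0],k['K'][1,1]]+[k['K'][0,2],k['K'][1,2]]
def ray(c,uv,z):
    k=CAL[c];D=np.array([k['k1'],0,0,0,0.])
    s=cv2.undistortPoints(np.array([[uv]],float),k['K'],D)[0,0]
    W=k['world_from_camera'];d=W[:3,:3]@[s[0],-s[1],-1];o=W[:3,3];return o+d*(z-o[2])/d[2]
def crop(p,f,x0,y0): return (np.array(p,float)+.5)/f-.5+[x0,y0]
E
cat > fit.py <<'E'
from h import *
from scipy.optimize import least_squares
t=lambda p:crop(p,3.6,200,170); s=lambda p:crop(p,4,210,170)
obs=[("top",t((675,362)),(-.032,.04,.008)),("top",t((225,160)),(.23,.04,.008)),("top",t((285,27)),(.23,-.04,.008)),("top",t((733,232)),(-.032,-.04,.008)),
("side",s((541,173)),(-.032,.04,.008)),("side",s((288,460)),(.23,.04,.008)),
("top",t((524,134)),(.09,-.021,.089)),("top",t((487,213)),(.09,.021,.089)),
("side",s((342,156)),(.09,-.021,.089)),("side",s((404,188)),(.09,.021,.089)),]
def W(v,p): 
    c,n=np.cos(v[2]),np.sin(v[2]);return np.array([v[0]+c*p[0]-n*p[1],v[1]+n*p[0]+c*p[1],p[2]])
f=lambda v:np.concatenate([(proj(c,W(v,p))[0]-uv) for c,uv,p in obs])
R=least_squares(f,[.5,-.2,1.5],loss='soft_l1');v=R.x
if __name__=="__main__":
    print(v,np.degrees(v[2]));print(f(v).reshape(-1,2).round(1))
    for c in("top","side"):
        R2=least_squares(lambda v:np.concatenate([(proj(k,W(v,p))[0]-uv) for k,uv,p in obs if k==c]),v);print(c,R2.x)
    loc=lambda P:np.array([[np.cos(v[2]),np.sin(v[2])],[-np.sin(v[2]),np.cos(v[2])]])@(P[:2]-v[:2])
    for c,uv,z in [("top",t((300,67)),.128),("top",t((310,107)),.028),("side",s((250,238)),.128),("side",s((268,365)),.028),("top",t((355,125)),.067)]:
        print(c,z,loc(ray(c,uv,z)).round(4))
    for n,p in dict(knob=(0,0,.075),posts=(.09,0,.076),mouth=(.17,0,.052)).items(): print(n,W(v,p).round(4))
    # knob marker & ends, z=.09
    a,b=[loc(ray("top",t(p),.09)) for p in((637,240),(720,275))];print(a,b,np.degrees(np.arctan2(*(a-b)[::-1])))
    for n,z in(("banana",.02),("cup",.045),("bottle",.13)):
        d=models.find_in("top",n)
        if d: x,y,w,h=d[0]['box'];print(n,ray("top",(x+w/2,y+h/2),z).round(3))
E
python3 fit.py
```

```text
[ 0.57154429 -0.18762654  1.15064652] 65.92718919889663
[[-0.2  0.5]
 [-1.9 -0.6]
 [-0.7 -1.3]
 [ 0.2 -1.7]
 [ 0.8 -0.6]
 [ 0.4 -0.4]
 [ 0.   0.2]
 [ 0.3  0.3]
 [ 0.4 -0.1]
 [ 0.3 -0.6]]
top [ 0.57070296 -0.18825881  1.14951411]
side [ 0.57237997 -0.1861992   1.15142569]
top 0.128 [0.1952 0.0012]
top 0.028 [ 0.1952 -0.0012]
side 0.128 [ 0.1953 -0.0021]
side 0.028 [0.1969 0.0019]
top 0.067 [0.1669 0.0045]
knob [ 0.5715 -0.1876  0.075 ]
posts [ 0.6083 -0.1055  0.076 ]
mouth [ 0.6409 -0.0324  0.052 ]
[0.02081265 0.00308685] [-0.02182174  0.00196697] 1.5046456333817306
banana [ 0.459 -0.065  0.02 ]
cup [ 0.734 -0.173  0.045]
bottle [ 0.587 -0.342  0.13 ]
```

>>> {"op": "arm_command", "data": {"claw": [1,1,1,1,1,1,1,1,1,1,1,1], "delta_pos": [[20,22,0],[46,50,0],[74,80,0],[102,110,0],[130,140,0],[158,170,0],[186,200,0],[214,230,0],[242,260,0],[270,290,0],[295,316,0],[310,335,0]], "yaw": [4,8,12,16,20,24,28,32,36,40,44,47.8]}}

```text
time: 2.25
eef_pos: [0.5067, -0.2564, 0.4049]
tool_rot: [[0.403, 0.915, 0.001], [0.915, -0.403, 0.0], [0.0, 0.001, -1.0]]
ft_force: [-0.1, 0.1, 0.9]
grip_width: 0.997
```

>>> {"op": "arm_command", "data": {"claw": [1,1,1,1,1,1,1,1,1,1,1,1], "delta_pos": [[20,21,0],[44,47,-10],[60,64,-25],[66.5,71,-45],[66.5,71,-65],[66.5,71,-80],[66.5,71,-90],[66.5,71,-95],[66.5,71,-95],[66.5,71,-95],[66.5,71,-95],[66.5,71,-95]], "yaw": [0,0,0,0,0,0,0,0,0,0,0,0]}}

```text
time: 3.25
eef_pos: [0.5714, -0.1881, 0.3107]
tool_rot: [[0.408, 0.913, 0.001], [0.913, -0.408, -0.001], [0.0, 0.002, -1.0]]
ft_force: [0.3, -0.1, 0.5]
grip_width: 0.999
```

```bash
python3 - <<'E'
from h import *
print(r.get_state()['eef_pos'].round(4),r.get_state()['tool_rot'].round(3).tolist())
for c,b in(("top",(280,160,180,130)),("side",(230,100,180,140))):
    im=viewer.snapshot(c);x,y,w,h=b
    cv2.imwrite(f"pics/{c}1.png",cv2.resize(im[y:y+h,x:x+w],None,fx=4,fy=4,interpolation=cv2.INTER_CUBIC))
E
```

```text
[ 0.5714 -0.1881  0.3107] [[0.408, 0.913, 0.001], [0.913, -0.408, -0.001], [0.0, 0.002, -1.0]]
```

View pics/top1.png

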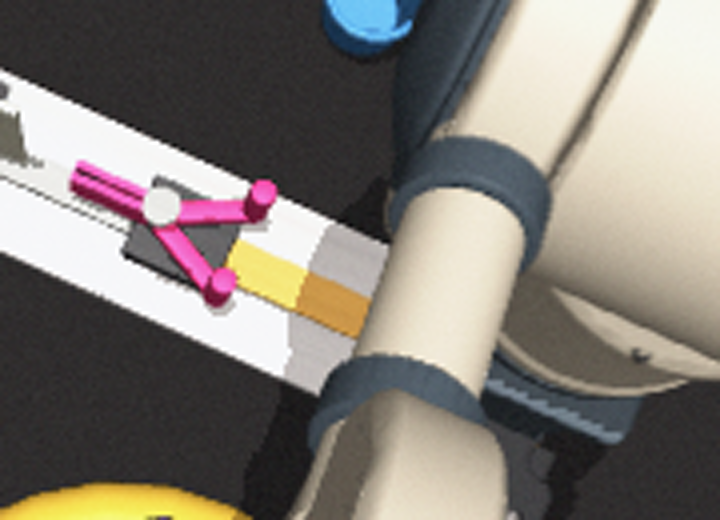

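View pics/side1.png

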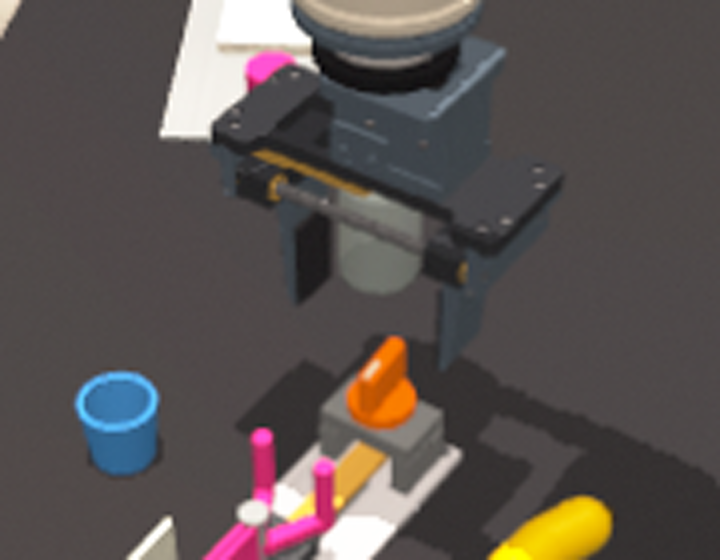

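The side crop shows the fingers straddling the orange bar at about (385,370), square to the holder. I'll lower and grip.

>>> {"op": "arm_command", "data": {"claw": [1,1,1,1,1,1,1,-1,-1,-1,-1,-1], "delta_pos": [[0,0,-10],[0,0,-24],[0,0,-38],[0,0,-48],[0,0,-54],[0,0,-55],[0,0,-55],[0,0,-55],[0,0,-55],[0,0,-55],[0,0,-55],[0,0,-55]], "yaw": [0,0,0,0,0,0,0,0,0,0,0,0]}}

```text
time: 4.35
eef_pos: [0.5712, -0.1879, 0.255]
tool_rot: [[0.407, 0.913, 0.0], [0.913, -0.407, -0.0], [0.0, 0.0, -1.0]]
ft_force: [0.4, -0.6, -0.5]
grip_width: 0.667
```

>>> {"op": "arm_command", "data": {"claw": [-1,-1,-1,-1,-1,-1], "delta_pos": [[0,0,0],[0,0,0],[0,0,0],[0,0,0],[0,0,0],[0,0,0]], "yaw": [0,0,0,0,0,0]}}

```text
time: 4.85
eef_pos: [0.5712, -0.1879, 0.2547]
tool_rot: [[0.408, 0.913, -0.0], [0.913, -0.408, 0.0], [0.0, -0.0, -1.0]]
ft_force: [0.3, -0.3, 0.1]
grip_width: 0.224
```

>>> {"op": "arm_command", "data": {"claw": [-1,-1,-1,-1,-1,-1], "delta_pos": [[0,0,0],[0,0,0],[0,0,0],[0,0,0],[0,0,0],[0,0,0]], "yaw": [0,0,0,0,0,0]}}

```text
time: 5.35
eef_pos: [0.5714, -0.188, 0.2548]
tool_rot: [[0.407, 0.913, 0.001], [0.913, -0.407, -0.0], [-0.0, 0.001, -1.0]]
ft_force: [3.3, -3.9, -1.0]
grip_width: 0.127
```

>>> {"op": "arm_command", "data": {"claw": [-1,-1,-1,-1,-1,-1,-1,-1,-1,-1,-1,-1], "delta_pos": [[0,0,0],[0,0,0],[0,0,0],[0,0,0],[0,0,0],[0,0,0],[0,0,0],[0,0,0],[0,0,0],[0,0,0],[0,0,0],[0,0,0]], "yaw": [3,8,13,18,23,28,33,38,43,48,53,58]}}

```text
time: 6.35
eef_pos: [0.5715, -0.188, 0.2548]
tool_rot: [[-0.562, 0.827, 0.001], [0.827, 0.562, -0.0], [-0.001, 0.0, -1.0]]
ft_force: [4.9, -3.1, -2.3]
grip_width: 0.133
```

>>> {"op": "arm_command", "data": {"claw": [-1,-1,-1,-1,-1,-1,-1,-1], "delta_pos": [[0,0,0],[0,0,0],[0,0,0],[0,0,0],[0,0,0],[0,0,0],[0,0,0],[0,0,0]], "yaw": [4,8,12,15,17,18,18,18]}}

```text
time: 7.02
eef_pos: [0.5715, -0.188, 0.2548]
tool_rot: [[-0.788, 0.616, 0.001], [0.616, 0.788, -0.0], [-0.001, 0.0, -1.0]]
ft_force: [5.1, -2.7, -1.7]
grip_width: 0.129
```

```bash
python3 - <<'E'
from h import *
s=r.get_state();print(s['ft_force'].round(1),s['wrist_torque'].round(2))
for c,b in(("top",(280,160,180,130)),("side",(230,100,180,140))):
    im=viewer.snapshot(c);x,y,w,h=b
    cv2.imwrite(f"pics/{c}2.png",cv2.resize(im[y:y+h,x:x+w],None,fx=4,fy=4,interpolation=cv2.INTER_CUBIC))
E
```

```text
[ 5.1 -2.7 -1.7] [-0.43 -0.97  0.04]
```

View pics/side2.png

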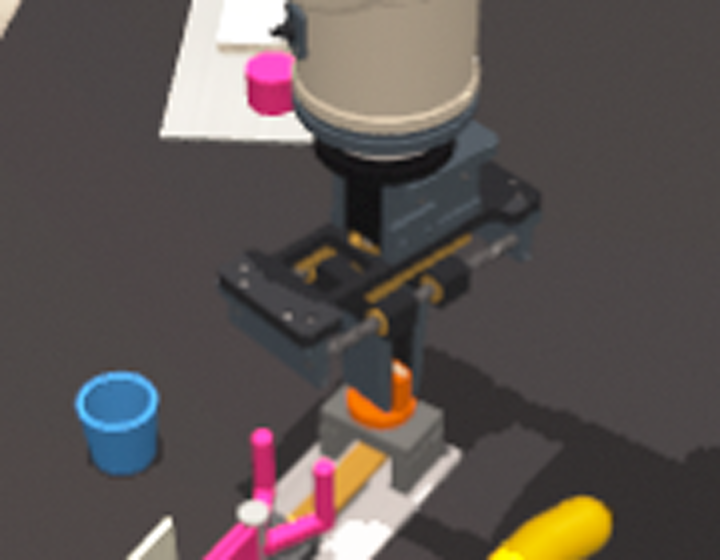

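>>> {"op": "arm_command", "data": {"claw": [0,0,0.2,0.2,0.2,0.2,0.2,0.2,0.2,0.2,0.2,0.2], "delta_pos": [[0,0,0],[0,0,0],[0,0,0],[0,0,0],[0,0,0],[0,0,6],[0,0,16],[0,0,28],[0,0,40],[0,0,50],[0,0,54],[0,0,55]], "yaw": [0,0,0,0,0,0,0,0,0,0,0,0]}}

```text
time: 8.12
eef_pos: [0.5714, -0.188, 0.311]
tool_rot: [[-0.788, 0.616, 0.002], [0.616, 0.788, -0.001], [-0.002, 0.0, -1.0]]
ft_force: [0.0, 0.1, -0.5]
grip_width: 0.602
```

```bash
python3 - <<'E'
from h import *
for c,b in(("top",(280,160,180,130)),("side",(230,140,180,140))):
    im=viewer.snapshot(c);x,y,w,h=b
    cv2.imwrite(f"pics/{c}3.png",cv2.resize(im[y:y+h,x:x+w],None,fx=4,fy=4,interpolation=cv2.INTER_CUBIC))
E
```

```text
(no output)
```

View pics/side3.png

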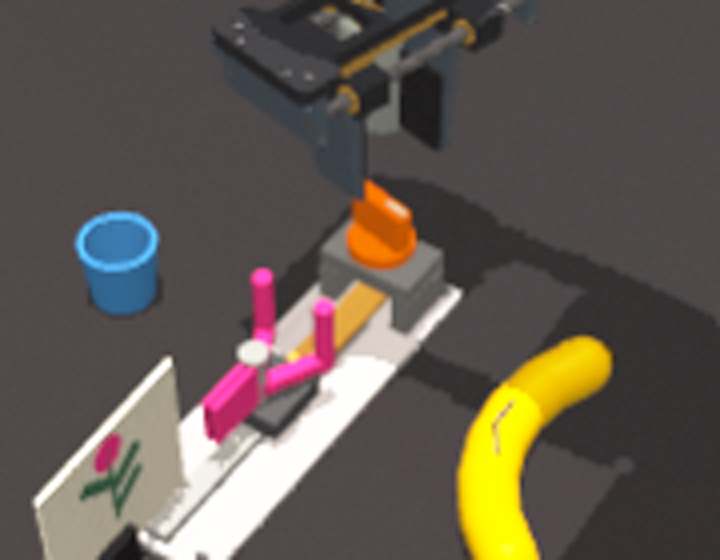

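The bar now stands across the holder at about (385,205), and the carriage has not moved. Next: back to the holder's heading and over the posts.

>>> {"op": "arm_command", "data": {"claw": [1,1,1,1,1,1,1,1,1,1,1,1], "delta_pos": [[2,4,0],[5,11,0],[9,20,0],[13,29,0],[17,38,0],[21,47,0],[25,56,0],[29,65,0],[32,72,0],[35,78,0],[36,80.5,0],[36,80.5,0]], "yaw": [-5,-12,-19,-26,-33,-40,-47,-54,-61,-68,-73,-76]}}

```text
time: 9.22
eef_pos: [0.6072, -0.1067, 0.3089]
tool_rot: [[0.412, 0.911, -0.001], [0.911, -0.412, 0.0], [-0.0, -0.001, -1.0]]
ft_force: [0.1, -0.5, -0.1]
grip_width: 0.998
```

>>> {"op": "arm_command", "data": {"claw": [1,1,1], "delta_pos": [[0,0,-5],[0,0,-10],[0,0,-10]], "yaw": [0,0,0]}}

```text
time: 9.47
eef_pos: [0.6067, -0.1074, 0.298]
tool_rot: [[0.406, 0.914, -0.002], [0.914, -0.406, 0.001], [-0.0, -0.002, -1.0]]
ft_force: [0.3, -0.6, -0.2]
grip_width: 1.001
```

```bash
python3 - <<'E'
from h import *
for c,b in(("top",(230,140,180,140)),("side",(230,140,180,140))):
    im=viewer.snapshot(c);x,y,w,h=b
    cv2.imwrite(f"pics/{c}4.png",cv2.resize(im[y:y+h,x:x+w],None,fx=4,fy=4,interpolation=cv2.INTER_CUBIC))
E
```

```text
(no output)
```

View pics/side4.png

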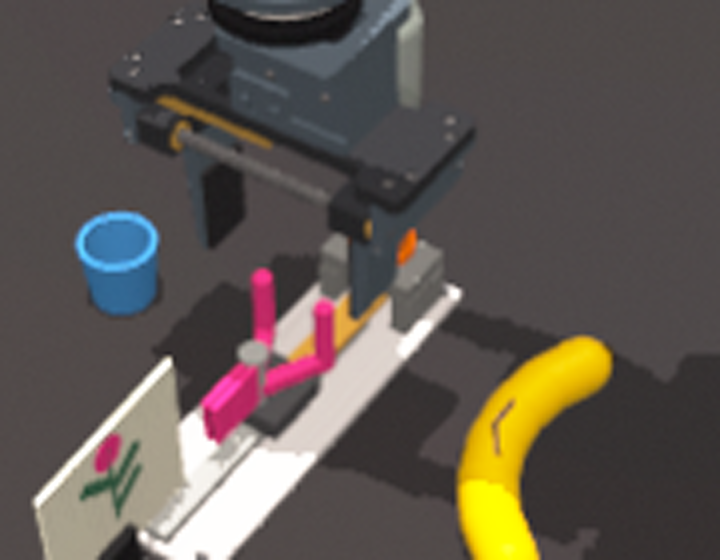

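View pics/top4.png

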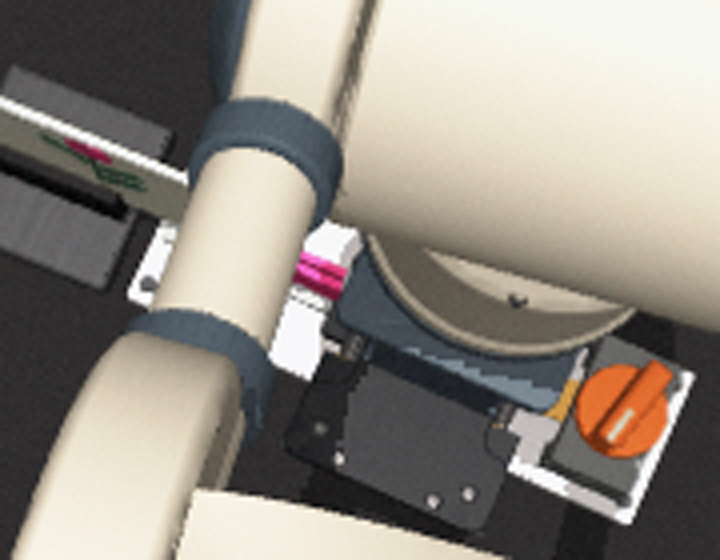

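Fingers straddle both posts (side crop (262,300) and (324,330)), and the knob bar lies across the holder. Lowering and squeezing.

>>> {"op": "arm_command", "data": {"claw": [1,1,1,1,1,1,1,-1,-1,-1,-1,-1], "delta_pos": [[0,0,-10],[0,0,-22],[0,0,-34],[0,0,-44],[0,0,-50],[0,0,-52],[0,0,-52],[0,0,-52],[0,0,-52],[0,0,-52],[0,0,-52],[0,0,-52]], "yaw": [0,0,0,0,0,0,0,0,0,0,0,0]}}

```text
time: 10.57
eef_pos: [0.6073, -0.1074, 0.248]
tool_rot: [[0.407, 0.913, 0.001], [0.913, -0.407, -0.0], [0.0, 0.001, -1.0]]
ft_force: [-0.7, -0.1, -0.3]
grip_width: 0.666
```

>>> {"op": "arm_command", "data": {"claw": [-1,-1,-1,-1,-1,-1,-1,-1,-1,-1], "delta_pos": [[0,0,0],[0,0,0],[0,0,0],[0,0,0],[0,0,0],[0,0,0],[0,0,0],[0,0,0],[0,0,0],[0,0,0]], "yaw": [0,0,0,0,0,0,0,0,0,0]}}

```text
time: 11.4
eef_pos: [0.6076, -0.1075, 0.248]
tool_rot: [[0.407, 0.913, 0.001], [0.913, -0.407, -0.0], [0.0, 0.001, -1.0]]
ft_force: [3.9, -4.2, 6.1]
grip_width: 0.246
```

```bash
python3 - <<'E'
from h import *
for c,b in(("top",(210,130,180,140)),("side",(210,170,180,140))):
    im=viewer.snapshot(c);x,y,w,h=b
    cv2.imwrite(f"pics/{c}5.png",cv2.resize(im[y:y+h,x:x+w],None,fx=4,fy=4,interpolation=cv2.INTER_CUBIC))
E
```

```text
(no output)
```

View pics/side5.png

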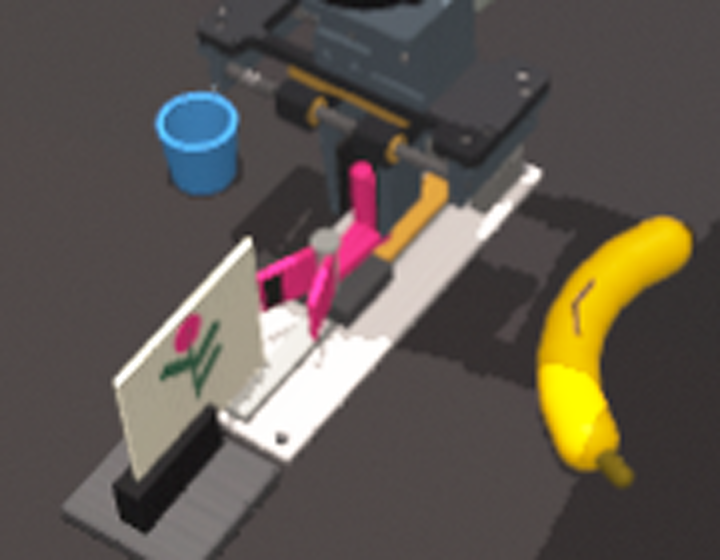

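View pics/top5.png

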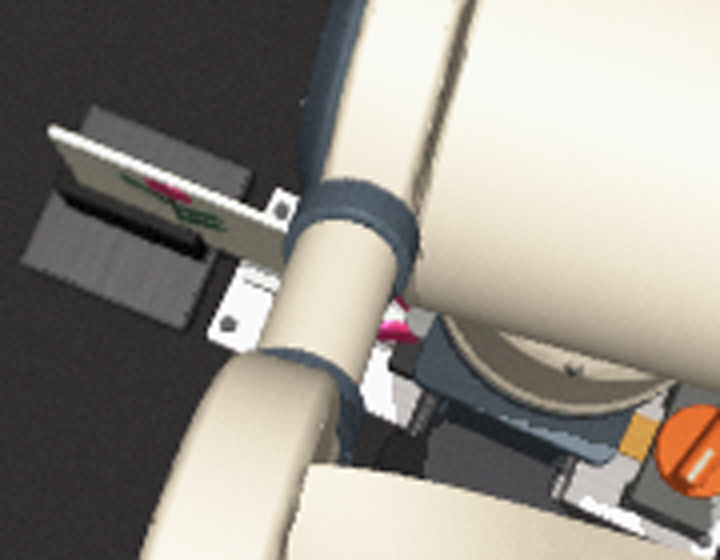

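```bash
cat >m.py <<'E'
from h import *
from fit import v,loc2 if False else v
E
python3 - <<'E'
from h import *
import fit; v=fit.v
loc=lambda P:np.array([[np.cos(v[2]),np.sin(v[2])],[-np.sin(v[2]),np.cos(v[2])]])@(P[:2]-v[:2])
s=lambda p:crop(p,4,210,170)
for z in(.06,.07,.08): print(z,loc(ray("side",s((333,232)),z)),loc(ray("side",s((326,243)),z)))
s_=r.get_state();print(loc(s_['eef_pos']))
# card edge remeasure + jaw tips
print(loc(ray("side",s((250,238)),.128)))
for uv in((270,273),(322,262),(315,338)): print(loc(ray("side",s(uv),.067)),loc(ray("side",s(uv),.037)))
print("1mm x ->",np.cos(v[2]),np.sin(v[2]))
E
```

```text
0.06 [ 0.11964338 -0.00829215] [ 0.1285675  -0.00664595]
0.07 [ 0.12681305 -0.00254515] [ 0.13562023 -0.00092052]
0.08 [0.13398272 0.00320185] [0.14267296 0.00480491]
[ 0.08782431 -0.0002523 ]
[ 0.19534147 -0.0020604 ]
[ 0.16837896 -0.01505718] [ 0.14860445 -0.0327262 ]
[0.14608883 0.00383245] [ 0.12542993 -0.01308711]
[0.191576   0.03253642] [0.17272187 0.01675573]
1mm x -> 0.40789723714045173 0.9130278440076108
```

>>> {"op": "arm_command", "data": {"claw": [-1,-1,-1,-1,-1,-1,-1,-1,-1,-1,-1,-1], "delta_pos": [[0.4,0.9,0],[1.2,2.7,0],[2.4,5.5,0],[3.7,8.2,0],[4.9,11,0],[6.1,13.7,0],[7.3,16.4,0],[8.2,18.3,0],[9,20.1,0],[9.8,21.9,0],[10.2,22.8,0],[10.2,22.8,0]], "yaw": [0,0,0,0,0,0,0,0,0,0,0,0]}}

```text
time: 12.5
eef_pos: [0.6179, -0.0845, 0.248]
tool_rot: [[0.407, 0.913, 0.001], [0.913, -0.407, -0.0], [0.0, 0.001, -1.0]]
ft_force: [4.5, -0.8, 5.0]
grip_width: 0.241
```

```bash
python3 - <<'E'
from h import *
for c,b in(("top",(210,130,180,140)),("side",(210,170,180,140))):
    im=viewer.snapshot(c);x,y,w,h=b
    cv2.imwrite(f"pics/{c}6.png",cv2.resize(im[y:y+h,x:x+w],None,fx=4,fy=4,interpolation=cv2.INTER_CUBIC))
E
```

```text
(no output)
```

View pics/side6.png

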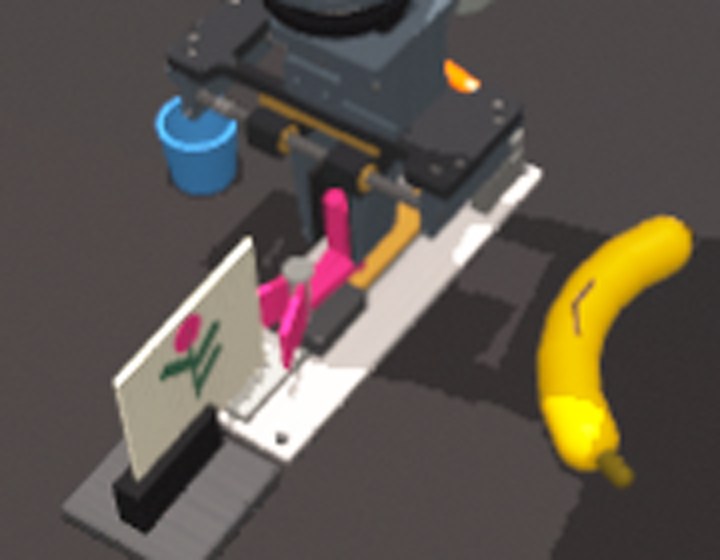

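View pics/top6.png

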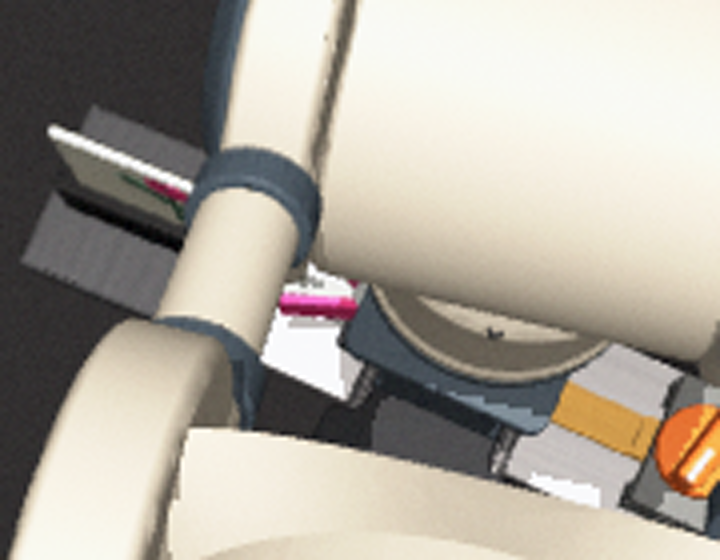

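```bash
python3 - <<'E'
from h import *
import fit; v=fit.v
loc=lambda P:np.array([[np.cos(v[2]),np.sin(v[2])],[-np.sin(v[2]),np.cos(v[2])]])@(P[:2]-v[:2])
s=lambda p:crop(p,4,210,170)
for h,p in(((333,232),(404,188)),((326,243),(362,166)),((298,270),(335,193))): print(loc(ray("side",s(h),.0717))-[.128,0],loc(ray("side",s(p),.089))-[.085,-.006])
im=cv2.imread("pics/side6.png")
for c,col in((.030,(0,255,0)),(.034,(255,255,0))):
    for sg in(1,-1):
        J=lambda l,z:fit.W(v,(.128+c+l*np.cos(.36),sg*l*np.sin(.36),z))
        P=np.array([J(.042,.067),J(.042,.037),J(.008,.067)]);q=(proj("side",P)-[210,170]+.5)*4-.5
        cv2.polylines(im,[q[[1,0,2]].round().astype(int)],False,col,1,cv2.LINE_AA)
E=np.array([fit.W(v,(.1955,0,z)) for z in(.028,.052,.128)]);q=((proj("side",E)-[210,170]+.5)*4-.5).round().astype(int)
cv2.polylines(im,[q],False,(0,0,255),1)
cv2.imwrite("pics/side6o.png",cv2.resize(im[180:420,180:420],None,fx=2.5,fy=2.5))
E
```

```text
[ 3.18947569e-05 -1.56816190e-03] [0.00696551 0.02761432]
[8.81919600e-03 5.28007705e-05] [ 0.00596918 -0.00154879]
[ 0.03327359 -0.00093466] [ 0.0312336  -0.00184788]
```

View pics/side6o.png

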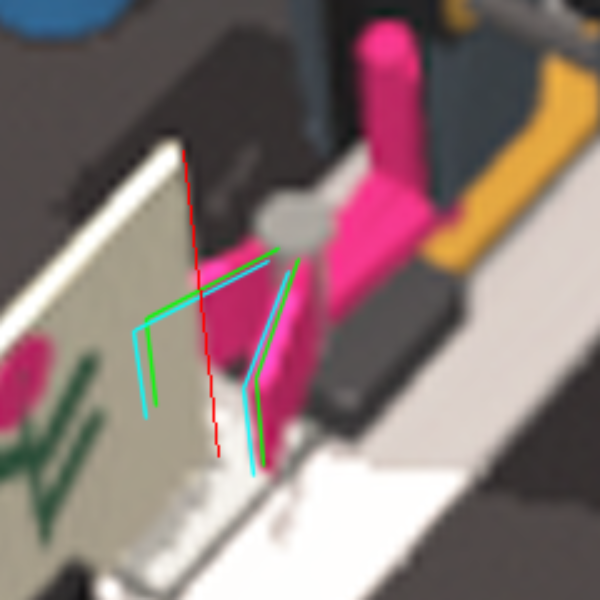

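Overlay and hub/post measurements put the carriage at about 31 mm, so the edge is about 6 mm inside the mouth. I'll go another 11.5 mm.

>>> {"op": "arm_command", "data": {"claw": [-1,-1,-1,-1,-1,-1,-1,-1,-1,-1,-1,-1], "delta_pos": [[0.4,0.9,0],[0.9,2,0],[1.5,3.3,0],[2.1,4.6,0],[2.7,5.9,0],[3.3,7.3,0],[3.8,8.5,0],[4.3,9.5,0],[4.6,10.2,0],[4.7,10.5,0],[4.7,10.5,0],[4.7,10.5,0]], "yaw": [0,0,0,0,0,0,0,0,0,0,0,0]}}

```text
time: 13.6
eef_pos: [0.6226, -0.0742, 0.248]
tool_rot: [[0.407, 0.913, 0.001], [0.913, -0.407, -0.0], [0.0, 0.001, -1.0]]
ft_force: [4.8, -3.1, 4.9]
grip_width: 0.242
```

```bash
python3 - <<'E'
from h import *
import fit; v=fit.v
im=viewer.snapshot("side");t=viewer.snapshot("top");cv2.imwrite("pics/top7.png",t)
im=cv2.resize(im[170:310,210:390],None,fx=4,fy=4,interpolation=cv2.INTER_CUBIC)
cv2.imwrite("pics/side7.png",im)
o=im.copy()
for c,col in((.0425,(0,255,0)),):
    for sg in(1,-1):
        J=lambda l,z:fit.W(v,(.128+c+l*np.cos(.36),sg*l*np.sin(.36),z))
        P=np.array([J(.042,.067),J(.042,.037),J(.008,.067)]);q=(proj("side",P)-[210,170]+.5)*4-.5
        cv2.polylines(o,[q[[1,0,2]].round().astype(int)],False,col,1,cv2.LINE_AA)
a=np.hstack([cv2.resize(x[200:400,160:360],None,fx=2,fy=2) for x in(im,o)]);cv2.imwrite("pics/side7o.png",a)
print(r.get_state()['grip_width'])
# card shift: match card patch between side0 and now (area away from clip)
g0=cv2.cvtColor(cv2.imread("pics/side0c.png"),cv2.COLOR_BGR2GRAY);g1=cv2.cvtColor(im,cv2.COLOR_BGR2GRAY)
m=cv2.matchTemplate(g1,g0[240:540,60:235],cv2.TM_CCOEFF_NORMED);print(cv2.minMaxLoc(m),"expect (60,240)")
E
```

```text
0.2439436457523421
(-0.37482598423957825, 0.9977849721908569, (513, 32), (60, 240)) expect (60,240)
```

View pics/side7.png

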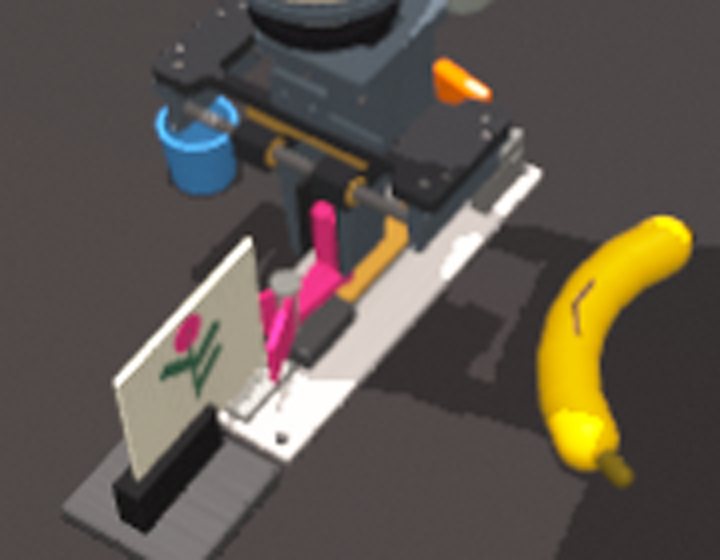

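View pics/side7o.png

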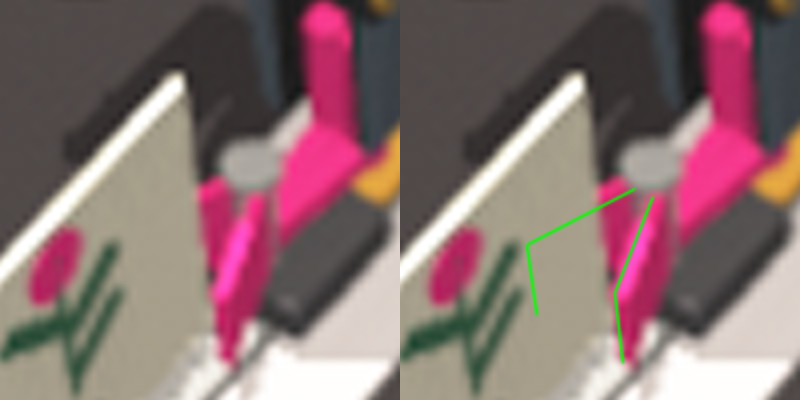

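View pics/top7.png

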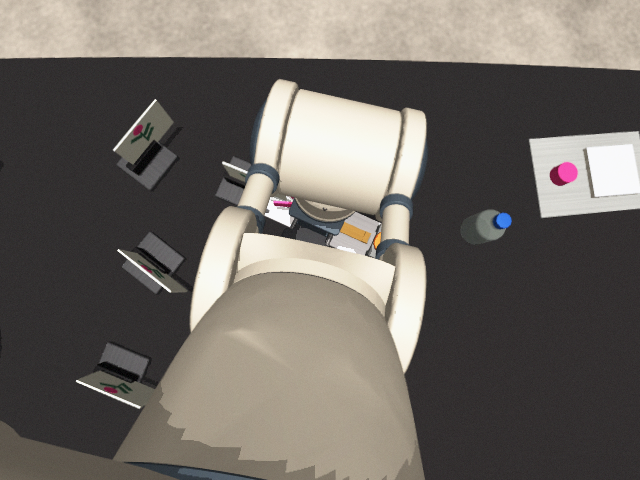

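>>> {"op": "arm_command", "data": {"claw": [-1,-1,-1,-1,-1,-1], "delta_pos": [[0,0,0],[0,0,0],[0,0,0],[0,0,0],[0,0,0],[0,0,0]], "yaw": [0,0,0,0,0,0]}}

```text
time: 14.2
eef_pos: [0.6226, -0.0742, 0.248]
tool_rot: [[0.407, 0.913, 0.002], [0.913, -0.407, -0.0], [0.0, 0.001, -1.0]]
ft_force: [4.2, -3.3, 5.4]
grip_width: 0.244
```

```bash
python3 - <<'E'
from h import *
s=r.get_state();print(s['time'],s['grip_width'],s['ft_force'],abs(s['qd']).max())
print(order.sign_off())
E
```

```text
14.2 0.2439696318922947 [ 4.22475148 -3.30016845  5.42921594] 0.10810213854529307
the job is handed in; nothing more can be done
None
```

I handed the job in at 14.2 s, with the gripper still holding the clip squeezed open around the card edge. The hand-in reports no verdict.

- **Knob:** I turned it anticlockwise by 76°, to about 1.35 rad. It never pressed against the stop at 1.4, so it may be a few degrees short of it. The pictures show the bar lying across the holder, and the carriage was still parked at that point.
- **Clip:** The fingers hold both posts, which opens the jaws wide. The gripper opening reads about 22 mm, against the 25 mm expected across the squeezed posts.
- **Carriage:** Squeezing the posts drew the carriage forward about 6–9 mm. I then slid it on to about 42–44 mm.
- **Card:** The edge should stand about 17 mm inside the mouth (give or take 4 mm) and near the middle. Matching the side picture with the first one shows no movement of the card, and no contact with the jaws is visible.

**Disagreement:** my carriage estimates differed by about 3 mm between the hub, post and jaw measurements. All of them leave the edge within the allowed 8–34 mm. I could not measure the clip-to-card force or the lever angles directly. I also did not re-measure the banana, bottle and cup at the end. The final pictures show no change in them, though the arm hides the cup and banana from the top camera.

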